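Centre the check weight on the rocking load pan

ROBOT

A 6-joint arm with a two-finger parallel gripper is mounted at the origin on a cart in front of the work surface, level with it; the furniture and walls round the work are solid. World frame = base frame: x ahead of the robot, y to its left, z up, the work surface at z = 0. Lengths are in mm, angles in rad, forces in N, time in s.
With the tool pointing down it reaches from about 350 to 975 mm from the base axis. Payload 7.1 kg.
Tool frame: the origin (TCP) lies at the very end of the fingers, on their centre line; the grasp point (between the pads) lies 19 mm behind it; y points along the fingers, z is the direction in which the jaws open and shut, and the axes are right-handed (so a half turn about y gives the same grasp; the last joint's range is limited). The gripper opens to 88 mm and grips with 3 to 60 N. Pads are 20 mm wide; open, the fingers measure 115 mm over their backs; the gripper's body (75 mm by 178 mm) begins 61 mm behind the grasp point.
Start: joints at [1.23, 0.423, 1.63, -0, 1.089, -0.019], TCP at [197.64, 592.911, 222.675] pointing down, gripper open.
Joint ranges: [-3, 3], [-0.9, 2.11], [0.09, 2.58], [-1.31, 4.45], [0.11, 2.69], [-2.54, 2.54]. Speed limits (rad/s): [2.39, 2.39, 3.01, 3.14, 3.14, 3.14].

INTERFACE

Orientations are given as a rotation vector (axis times angle).
In Python, from workcell import ctrl gives the robot as it stands.
- The arm moves only by the shell command python3 -m jog 'ROWS'. ROWS is JSON, a list of rows, each a list of 3 entries, a list of its own where there are three numbers: the opening, from 0 (shut) to 1 (fully open), then the shift along the tool's x, y, z in cm, then the turn, a rotation vector about the tool's x, y, z in rad. In form: [[claw, [dx, dy, dz], [wx, wy, wz]], ...]. A call has 1 to 8 rows; each row is the pose to reach, as a shift and turn from the pose commanded when the call began, along the tool's axes at that moment; what a row does not reach only later rows make up. A row lasts 1/10 s, in which the tool goes at most 50 mm and 8.59 degrees, less where a joint would pass 70% of its speed; a pose out of reach is approached as far as the arm can. A call with a gripper value outside its range is refused whole. The fingers move at their own pace and stop on an object; the grip force is fixed at half the most. Time passes only in rows, so rows that repeat a pose let the fingers close. It gives the time, the measured TCP pose, the force and the opening at its end, in the units of the state.
- ctrl.get_obs(): the state, without advancing time (a new reading comes with each control period).
- ctrl.get_image(name): name is "scene" or "top" or "wrist"; returns a dict with "color" (480x640x3 uint8, red, green, blue), "z_map" (480x640 float32, mm along the optical axis (not along the pixel's ray), 0 where there is no reading), "fx", "fy", "cx", "cy" (pixels), "pose" (4x4, takes a point from camera to world coordinates). Camera axes: x right, y down, z forward; pixel columns grow to the right and rows downward; lengths in mm; the calibration is good to about 2 mm. The wrist camera is an equidistant fisheye: a pixel r from the principal point sees the ray r / f radians off the axis. A picture is of the moment at which its call begins.
- ctrl.close_job(): hands the job in, once; it reports no verdict.
The state is a dict: "t": time; "qpos": joint angles; "qvel": joint speeds; "joint_torque": joint torques, N m; "ee_pos": TCP position; "orientation": TCP orientation; "ft_force": force on the tool from outside, world axes, zero at the start; "moment": the same for the moment, N m; "width": finger opening in mm.
Only numpy, scipy, OpenCV 4.12 (cv2) and the standard library are available. Lean on these libraries where they do the work, as an engineer would, in place of code of your own. Each camera call takes 0.05 s, during which the arm holds its last target.

TASK

The silver check weight stands off-centre on the load cell's rocking pan, so the pan leans and the calibration reading would be false. With light taps of a fingertip or the outside of the fingers, nudge the weight until it stands upright and wholly on the dark centre disc with the pan level, then take the hand away. Do not grip, lift, tip or shove the weight hard, and leave the other weights and the hex key where they are.

Things in the scene. Friction and masses are not known exactly. Their poses are not given: they have to be found in the camera images.
- check_weight: silver 500 g cylindrical check weight, 43 mm in diameter, 60 mm tall: straight body 42 mm tall, above it a narrower neck and a 24 mm knob. It stands loose on the pan. Origin at the centre of its underside, z axis up through the knob. Polished, it slides on the pan under about 1 to 3 N pushed low on the body; pushed high, at the knob, the pan rocks more and it may tip. The pan moves under it as it slides.
- pan_top (a point): centre of the upper face of the round bare-metal load pan: 100 mm in diameter, 6 mm thick, flat, no rim. Inlaid dark centre disc, 54 mm in diameter, around this point; a fine scribed circle of 82 mm. 72 mm above the worktop; z axis normal to the pan. The pan rocks any way on a ball 19 mm below (spring about 1.7 Nm/rad, up to 7 degrees) and leans down under the weight.
- brass_200: bystander: brass-coloured weight with knob, 33 mm in diameter, 50 mm tall, standing loose on the worktop; origin at the centre of its underside
- brass_100: bystander: smaller brass-coloured weight with knob, 27 mm in diameter, 40 mm tall, standing loose on the worktop; origin at the centre of its underside
- hex_key: bystander: black L-shaped hex key 73 x 29 mm, 4 mm thick, lying loose on the worktop; origin at the centre of its underside
- load_stand: fixed stand under the pan: round grey base 124 mm in diameter, on it the steel load cell, 76 mm in diameter, top 44 mm above the worktop, with a capped black plug sticking out of one side below the pan. Origin on the worktop at the base's centre, z up; x points away from the plug.

How it is judged:
By the outcome, as a careful person would: the job done as asked, in the order asked, and still so for the second after the job is handed in, with the robot touching nothing.
It also fails if it takes over 64 s, if anything falls off the work surface, if the arm or the gripper's body presses on something with over 40 N, if the wrist force passes 120 N, or if a joint passes its speed limit or range.

## Working session

There is one attempt and no reset: what is moved stays moved. The work goes in short steps, Python scripts to look and compute and a shell command to move; the robot and the scene stay as the last step left them, time stands still between calls to the robot, and variables do not carry over. Pictures are saved under pics/ and viewed, and the job is handed in when it is done.

```bash
ls; mkdir -p pics
python3 - <<'E'
from workcell import ctrl
import cv2,numpy as np
o=ctrl.get_obs(); print({k:np.round(v,3).tolist() for k,v in o.items()})
for n in("scene","top"):
    d=ctrl.get_image(n); cv2.imwrite(f"pics/{n}0.png",d["color"][:,:,::-1]); print(n,d["fx"],d["cx"],d["cy"],np.round(d["pose"],3).tolist())
    np.savez(f"{n}0.npz",**d)
E
```

```text
pics
{'t': 0.0, 'qpos': [1.23, 0.424, 1.631, 0.0, 1.089, -0.019], 'qvel': [0.0, -0.001, 0.002, 0.001, 0.001, 0.001], 'joint_torque': [0.001, -54.462, -27.368, 0.064, 0.022, -0.0], 'ee_pos': [197.478, 592.431, 221.934], 'orientation': [-1.557, 0.253, -0.252], 'ft_force': [0.029, 0.036, -0.173], 'moment': [-0.02, 0.01, -0.022], 'width': 88.201}
scene 577.9693923670453 328.1242525825378 242.6275798393878 [[0.711, -0.378, 0.592, -56.369], [-0.703, -0.37, 0.608, -504.516], [-0.011, -0.849, -0.529, 550.738], [0.0, 0.0, 0.0, 1.0]]
top 617.324186116112 323.8765479324628 229.40844970336073 [[-0.003, -0.998, 0.058, 407.417], [-1.0, 0.002, -0.02, 68.373], [0.02, -0.058, -0.998, 1045.756], [0.0, 0.0, 0.0, 1.0]]
```

View pics/scene0.png

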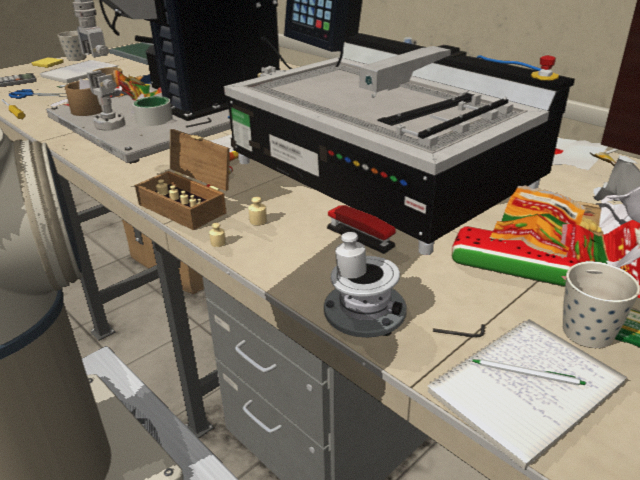

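View pics/top0.png

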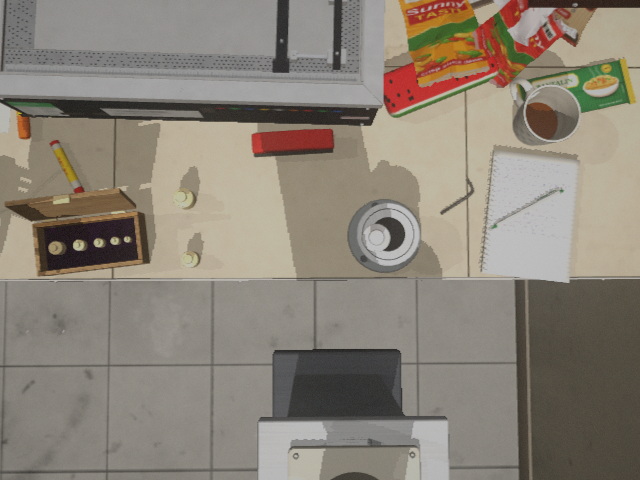

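Scene view: the pan is near (368,272), with the weight on its left side. Top view: the pan is at about (387,232), the weight's knob at (376,236), and the dark disc shows on the right. Next I'll measure with depth.

```bash
cat > h.py <<'E'
import numpy as np,cv2
def cloud(d):
    z=d["z_map"].astype(float); v,u=np.mgrid[:480,:640]
    P=np.stack([(u-d["cx"])/d["fx"]*z,(v-d["cy"])/d["fy"]*z,z],-1)
    T=d["pose"]; W=P@T[:3,:3].T+T[:3,3]; W[z==0]=np.nan; return W
def circ(xy):
    A=np.c_[2*xy,np.ones(len(xy))]; s=np.linalg.lstsq(A,(xy**2).sum(1),rcond=None)[0]
    return s[:2],np.sqrt(s[2]+s[0]**2+s[1]**2)
def encl(xy):
    return cv2.minEnclosingCircle(xy.astype(np.float32))
E
python3 - <<'E'
from h import *
for n in("top","scene"):
    d=dict(np.load(n+"0.npz")); W=cloud(d)
    v,u=np.mgrid[:480,:640]
    roi=(u>335)&(u<435)&(v>190)&(v<280) if n=="top" else (u>315)&(u<415)&(v>225)&(v<345)
    P=W[roi]; print(n,np.histogram(P[:,2],bins=range(-10,150,8)))
    for lo,hi in((2,30),(60,84),(95,122),(124,145)):
        m=roi&(W[...,2]>lo)&(W[...,2]<hi); q=W[m]
        print(lo,hi,len(q),q.mean(0).round(1),np.ptp(q,axis=0).round(1),[np.round(x,1) for x in encl(q[:,:2])])
    g=cv2.cvtColor(d["color"],cv2.COLOR_RGB2GRAY)
    m=(roi&(g<70)&(W[...,2]>62)&(W[...,2]<84)); q=W[m]; print("dark",len(q),q.mean(0).round(1),encl(q[:,:2]))
    s=(slice(180,290),slice(330,440)) if n=="top" else (slice(225,345),slice(310,420))
    cv2.imwrite(f"pics/{n}0z.png",cv2.resize(d["color"][s][:,:,::-1],None,fx=5,fy=5,interpolation=2)[:600])
E
```

```text
top (array([ 449, 4011,  141,  985,   40,    0,    0,    0,    0,  274, 2161,
         40,    1,    1,  239,  186,    7,  190,    4]), array([-10,  -2,   6,  14,  22,  30,  38,  46,  54,  62,  70,  78,  86,
        94, 102, 110, 118, 126, 134, 142]))
2 30 2044 [454.1 -45.2  10.9] [149.8 167.6  25.7] [array([456.5, -56. ]), np.float64(110.3)]
60 84 2474 [457.8 -56.1  73.1] [98.4 98.3 17.2] [array([456.6, -51.8]), np.float64(50.0)]
95 122 426 [448.8 -28.4 109.5] [41.3 41.6 14.8] [array([449.3, -28.9]), np.float64(21.5)]
124 145 201 [448.8 -27.3 129.8] [22.5 22.2 10.3] [array([448.9, -27.6]), np.float64(12.0)]
dark 460 [459.3 -61.   73.7] ((456.8733825683594, -52.360206604003906), 26.06048583984375)
scene (array([ 237, 4451,  800, 1602,  340,  540,  781,   43,    0,  165, 1615,
        144,  137,  143,  306,  127,   44,  137,    0]), array([-10,  -2,   6,  14,  22,  30,  38,  46,  54,  62,  70,  78,  86,
        94, 102, 110, 118, 126, 134, 142]))
2 30 2935 [476.5 -36.2  15. ] [281.7 307.1  28. ] [array([523.3,  23.8]), np.float64(164.0)]
60 84 1881 [451.3 -62.   73.2] [99.8 97.4 20. ] [array([457.3, -51.1]), np.float64(51.3)]
95 122 579 [443.6 -36.6 107. ] [43.  43.2 26.9] [array([449.1, -30.5]), np.float64(21.9)]
124 145 146 [447.7 -30.1 128.7] [23.2 22.7  7.1] [array([449.4, -28.2]), np.float64(12.4)]
dark 363 [458.5 -58.8  72.8] ((453.767822265625, -46.12422561645508), 31.935300827026367)
```

View pics/top0z.png

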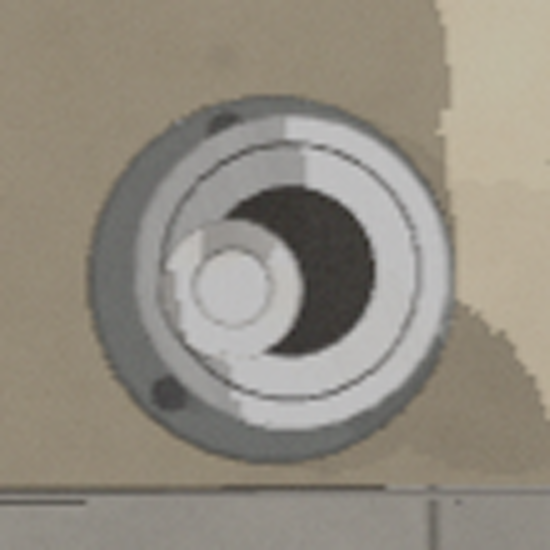

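View pics/scene0z.png

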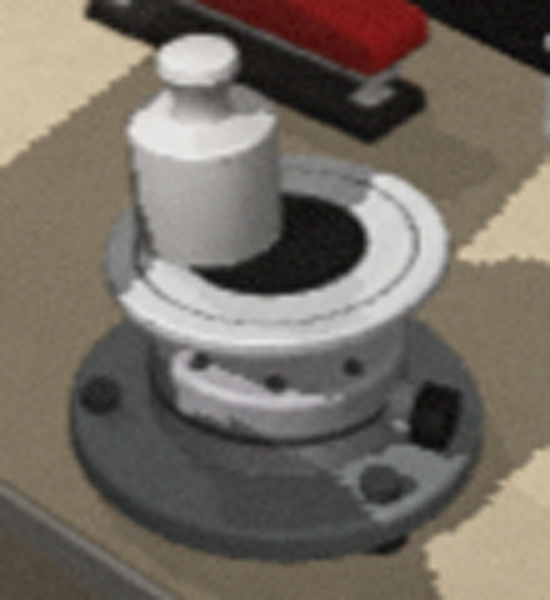

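```bash
cat > plan.py <<'E'
from workcell import ctrl
import numpy as np
from scipy.spatial.transform import Rotation as Rn
def tgt(p,th,sx):
    p=np.r_[p,0]/np.linalg.norm(p); th=np.radians(th)
    y=-np.cos(th)*np.array([0,0,1])+np.sin(th)*p
    n=np.cos(th)*p+np.sin(th)*np.array([0,0,1])
    x=sx*n; z=np.cross(x,y); return np.c_[x,y,z]
def move(R,pos,Rt):
    return np.round(R.T@(np.array(pos)-0)/10,2)
E
python3 - <<'E'
from plan import *
o=ctrl.get_obs(); R=Rn.from_rotvec(o["orientation"]).as_matrix(); print(R.round(3))
p=np.array([6.9,-20.7])
for s in(1,-1):
    T=tgt(p,15,s); print(s,(Rn.from_matrix(R.T@T).as_rotvec()).round(3)); 
b=np.array([450.1,-32.3]); u=p/np.linalg.norm(p)
e=b-u*(21.5+10+30); P=np.r_[e,170]; print(P, (R.T@(P-[197.64,592.911,222.675])/10).round(2))
E
```

```text
[[ 0.949 -0.     0.316]
 [-0.316 -0.001  0.949]
 [-0.    -1.    -0.001]]
1 [-0.12   0.922 -0.242]
-1 [-0.289 -2.199  0.143]
[430.65199239  26.04402283 170.        ] [ 40.04   5.33 -46.4 ]
```

```bash
python3 -m jog '[[0,[40,2,-46.4],[-0.12,0.922,-0.242]],[0,[40,2,-46.4],[-0.12,0.922,-0.242]],[0,[40,2,-46.4],[-0.12,0.922,-0.242]],[0,[40,2,-46.4],[-0.12,0.922,-0.242]],[0,[40,2,-46.4],[-0.12,0.922,-0.242]],[0,[40,2,-46.4],[-0.12,0.922,-0.242]],[0,[40,2,-46.4],[-0.12,0.922,-0.242]],[0,[40,2,-46.4],[-0.12,0.922,-0.242]]]'
cat >> plan.py <<'E'
def go(P,p=np.array([6.9,-20.7]),th=15):
    o=ctrl.get_obs(); R=Rn.from_rotvec(o["orientation"]).as_matrix(); T=tgt(p,th,1)
    print("t",o["t"],"pos",o["ee_pos"].round(1) if hasattr(o["ee_pos"],'round') else o["ee_pos"],"f",np.round(o["ft_force"],2),"w",o["width"])
    print("shift",(R.T@(np.array(P)-o["ee_pos"])/10).round(2),"turn",Rn.from_matrix(R.T@T).as_rotvec().round(3))
    print("along p per cm",(R.T@np.r_[p/np.linalg.norm(p),0]).round(3),"up",(R.T@[0,0,1]).round(3))
E
python3 -c "
from plan import *
go([430.6,26,170])"
```

```text
t: 0.9
ee_pos: [349.9, 221.6, 209.4]
orientation: [-1.495, 0.806, -1.165]
ft_force: [1.8, 0.3, 0.3]
width: 27.2
t 0.9 pos [349.9 221.6 209.4] f [1.84 0.33 0.27] w 27.158792083389383
shift [19.38  9.25  1.48] turn [-0.001 -0.001 -0.001]
along p per cm [0.966 0.258 0.001] up [ 0.258 -0.966  0.001]
```

```bash
python3 -m jog '[[0,[19.4,9.2,1.5],[0,0,0]],[0,[19.4,9.2,1.5],[0,0,0]],[0,[19.4,9.2,1.5],[0,0,0]],[0,[19.4,9.2,1.5],[0,0,0]],[0,[19.4,9.2,1.5],[0,0,0]],[0,[19.4,9.2,1.5],[0,0,0]],[0,[19.4,9.2,1.5],[0,0,0]]]'
python3 - <<'E'
from plan import *
import cv2
b=np.array([450.1,-32.3]); u=np.array([6.9,-20.7]);u/=np.linalg.norm(u)
go(np.r_[b-u*(21.5+10+12),81])
for n in("scene","wrist"):
    d=ctrl.get_image(n); cv2.imwrite(f"pics/{n}1.png",d["color"][:,:,::-1])
E
```

```text
t: 1.6
ee_pos: [430.3, 27.5, 170.6]
orientation: [-1.495, 0.807, -1.165]
ft_force: [-0.4, 0.2, -0.9]
width: 0.2
t 1.6 pos [430.3  27.5 170.6] f [-0.41  0.21 -0.85] w 0.23057814972412358
shift [-0.42  9.16 -0.01] turn [-0.    -0.001 -0.001]
along p per cm [0.966 0.257 0.001] up [ 0.257 -0.966  0.   ]
```

View pics/scene1.png

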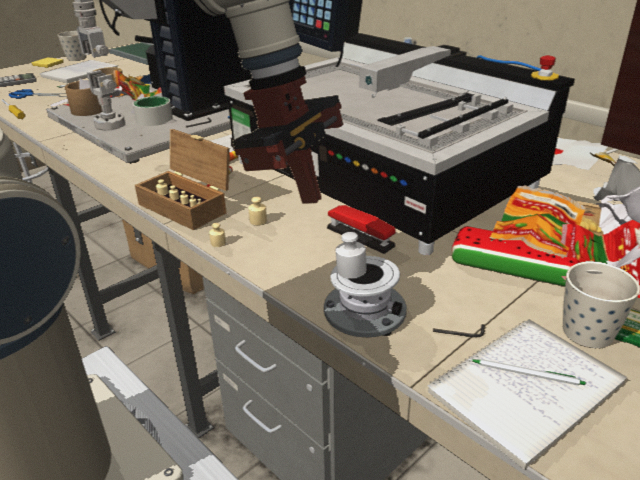

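View pics/wrist1.png

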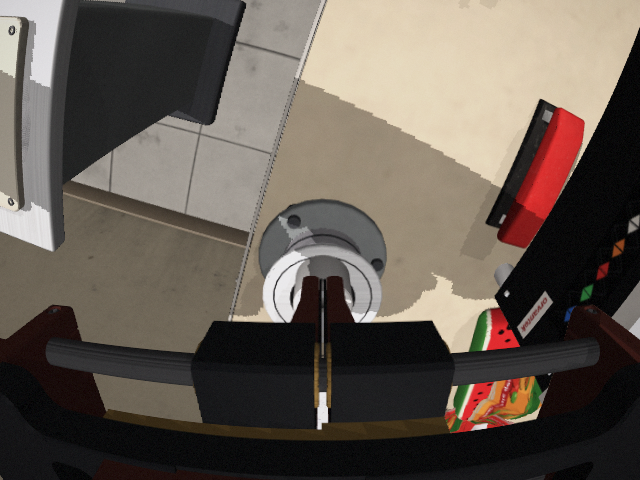

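Scene view: the closed fingertip is at (313,200), clear of the weight at (350,258). Wrist view: the fingers point at the pan, with the stapler well to the side. Descending behind the weight.

```bash
python3 -m jog '[[0,[-0.1,3,0],[0,0,0]],[0,[-0.3,6,0],[0,0,0]],[0,[-0.35,8,0],[0,0,0]],[0,[-0.4,9.2,0],[0,0,0]],[0,[-0.4,9.2,0],[0,0,0]],[0,[-0.4,9.2,0],[0,0,0]]]'
python3 - <<'E'
from plan import *
import cv2
u=np.array([6.9,-20.7]);u/=np.linalg.norm(u)
go(np.r_[np.array([457,-53])-u*31.5,81])
d=ctrl.get_image("scene"); cv2.imwrite("pics/scene2.png",cv2.resize(d["color"][200:350,270:450,::-1],None,fx=4,fy=4,interpolation=2))
E
```

```text
t: 2.3
ee_pos: [437.2, 9.3, 81.2]
orientation: [-1.495, 0.804, -1.164]
ft_force: [0.3, 0.3, 0.4]
width: 0.4
t 2.3 pos [437.2   9.3  81.2] f [0.34 0.27 0.42] w 0.4201778254420579
shift [ 3.27  0.9  -0.09] turn [-0.001  0.001 -0.001]
along p per cm [ 0.966  0.258 -0.001] up [ 0.258 -0.966  0.001]
```

View pics/scene2.png

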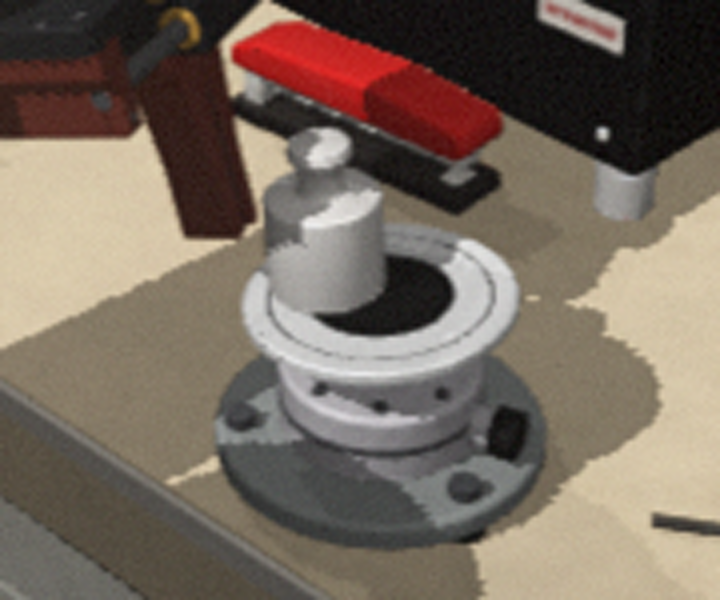

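The tip is at about (215,235) in this crop, low behind the weight and clear of it. Starting to push slowly.

```bash
python3 -m jog '[[0,[0.39,0.1,0],[0,0,0]],[0,[0.68,0.18,0],[0,0,0]],[0,[0.87,0.23,0],[0,0,0]],[0,[1.06,0.28,0],[0,0,0]],[0,[1.16,0.31,0],[0,0,0]],[0,[1.26,0.34,0],[0,0,0]],[0,[1.35,0.36,0],[0,0,0]],[0,[1.45,0.39,0],[0,0,0]]]'
cat > look.py <<'E'
import sys
from plan import *
from h import *
tag=sys.argv[1]
u=np.array([6.9,-20.7]);u/=np.linalg.norm(u)
go(np.r_[np.array([457,-53])-u*31.5,81])
for n in sys.argv[2:]:
    d=ctrl.get_image(n); W=cloud(d)
    v,x=np.mgrid[:480,:640]; c=d["color"].astype(int)
    # exclude reddish-brown finger pixels
    grey=(c.max(-1)-c.min(-1))<45
    roi=(np.hypot(W[...,0]-455,W[...,1]+50)<56)&grey
    for nm,lo,hi in(("pan",62,82),("body",96,121),("knob",124,142)):
        q=W[roi&(W[...,2]>lo)&(W[...,2]<hi)]
        if len(q)>20: print(n,nm,len(q),[np.round(a,1) for a in encl(q[:,:2])])
    s=(slice(200,350),slice(270,470)) if n=="scene" else (slice(165,315),slice(300,500))
    cv2.imwrite(f"pics/{n}_{tag}.png",cv2.resize(d["color"][s][:,:,::-1],None,fx=4,fy=4,interpolation=2))
    np.savez(f"{n}_{tag}.npz",**d)
E
python3 look.py 3 scene top
```

```text
t: 3.15
ee_pos: [441.5, -5.5, 80.7]
orientation: [-1.495, 0.806, -1.164]
ft_force: [-0.9, 3.2, 0.8]
width: 0.2
t 3.15 pos [441.5  -5.5  80.7] f [-0.91  3.24  0.81] w 0.2452431106652109
shift [ 1.79  0.45 -0.04] turn [-0.001 -0.    -0.001]
along p per cm [ 0.966  0.258 -0.   ] up [ 0.258 -0.966  0.001]
scene pan 1818 [array([455.4, -48.7]), np.float64(54.3)]
scene body 795 [array([446.1, -27.1]), np.float64(31.4)]
scene knob 310 [array([444.6, -21.4]), np.float64(26.2)]
top pan 2063 [array([456.8, -52.3]), np.float64(49.9)]
top body 341 [array([452.1, -34.2]), np.float64(21.4)]
top knob 193 [array([452. , -33.1]), np.float64(11.8)]
```

```bash
python3 -c "
import cv2,numpy as np
cv2.imwrite('pics/c3.png',cv2.resize(np.hstack([cv2.imread('pics/scene_3.png'),cv2.imread('pics/top_3.png')]),(800,300)))"
```

```text
(no output)
```

View pics/c3.png

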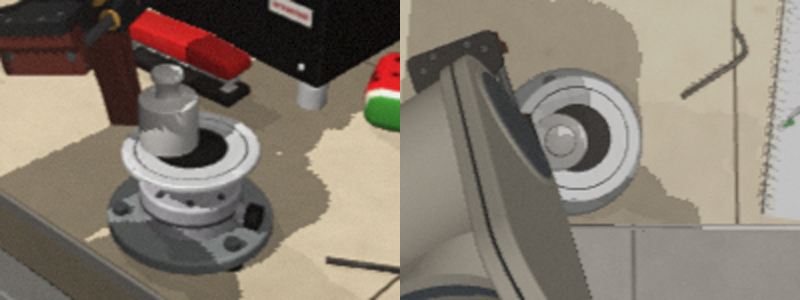

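The weight has moved about 5 mm and is still upright, at roughly 3.3 N. The top view still sees it at about (560,140) in this composite. Continuing.

```bash
python3 -m jog '[[0,[0.1,0.03,0],[0,0,0]],[0,[0.19,0.05,0],[0,0,0]],[0,[0.29,0.08,0],[0,0,0]],[0,[0.39,0.1,0],[0,0,0]],[0,[0.48,0.13,0],[0,0,0]],[0,[0.58,0.15,0],[0,0,0]],[0,[0.68,0.18,0],[0,0,0]],[0,[0.77,0.21,0],[0,0,0]]]'
python3 look.py 4 top
```

```text
t: 4.05
ee_pos: [444.2, -13.2, 80.7]
orientation: [-1.495, 0.805, -1.164]
ft_force: [0.5, 2.2, 0.5]
width: 0.3
t 4.05 pos [444.2 -13.2  80.7] f [0.55 2.2  0.47] w 0.26452689336667523
shift [ 1.    0.24 -0.04] turn [-0.001 -0.    -0.001]
along p per cm [0.966 0.258 0.   ] up [ 0.258 -0.966  0.001]
top pan 1744 [array([457.3, -53.1]), np.float64(49.8)]
top body 310 [array([455.4, -41.4]), np.float64(21.5)]
top knob 200 [array([455.6, -40.9]), np.float64(12.0)]
```

View pics/top_4.png

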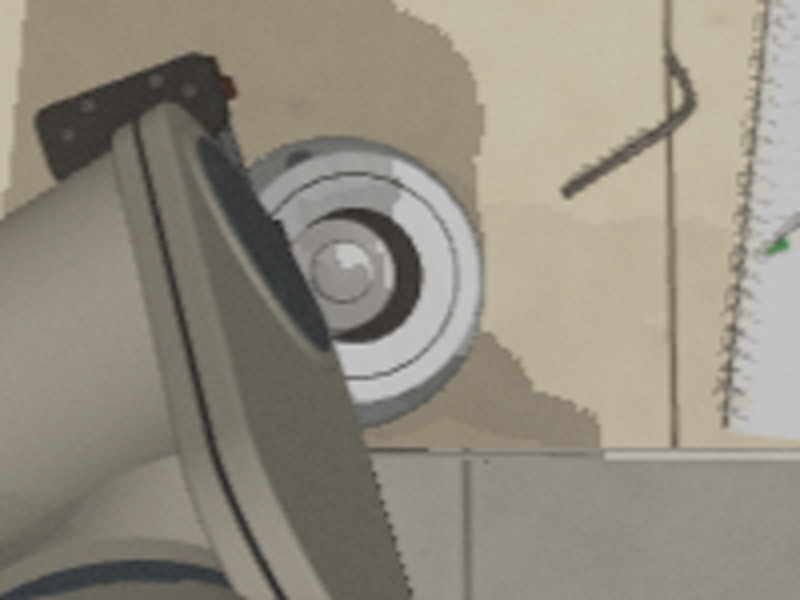

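The weight's body is at about (345,272) in this crop, and the disc's dark crescent is narrowing to its right. About 11 mm is left, nearly pure −y, so I'll push 6 mm along −y.

```bash
python3 -m jog '[[0,[0.09,0.02,-0.03],[0,0,0]],[0,[0.18,0.05,-0.06],[0,0,0]],[0,[0.28,0.07,-0.1],[0,0,0]],[0,[0.37,0.1,-0.13],[0,0,0]],[0,[0.46,0.12,-0.16],[0,0,0]],[0,[0.55,0.15,-0.19],[0,0,0]],[0,[0.6,0.16,-0.2],[0,0,0]]]'
python3 look.py 5 top
```

```text
t: 4.8
ee_pos: [444.2, -19.7, 80.7]
orientation: [-1.495, 0.806, -1.165]
ft_force: [-1.2, 2.7, 1.2]
width: 0.6
t 4.8 pos [444.2 -19.7  80.7] f [-1.17  2.72  1.17] w 0.5570450310828025
shift [0.4  0.08 0.16] turn [-0.001 -0.    -0.001]
along p per cm [0.966 0.258 0.   ] up [ 0.258 -0.966  0.001]
top pan 1475 [array([457.5, -53.9]), np.float64(49.8)]
top body 289 [array([457.1, -48.2]), np.float64(21.5)]
top knob 203 [array([457.1, -47.9]), np.float64(11.9)]
```

View pics/top_5.png

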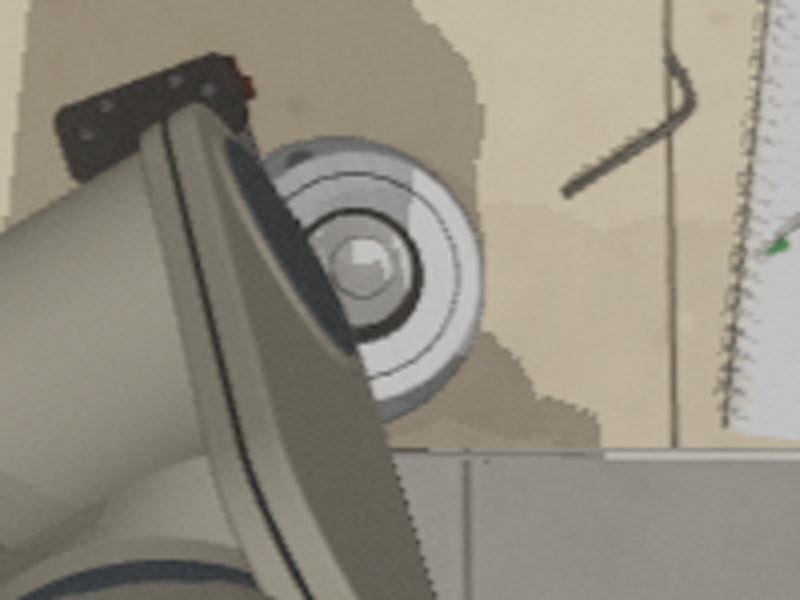

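About 5 mm is left. I'll push 4 mm and then back off to look.

```bash
python3 -m jog '[[0,[0.09,0.02,-0.05],[0,0,0]],[0,[0.17,0.05,-0.09],[0,0,0]],[0,[0.26,0.07,-0.14],[0,0,0]],[0,[0.34,0.09,-0.18],[0,0,0]],[0,[0.38,0.1,-0.2],[0,0,0]],[0,[0.38,0.1,-0.2],[0,0,0]]]'
python3 look.py 6 top
python3 -m jog '[[0,[-0.2,-0.05,0],[0,0,0]],[0,[-0.6,-0.15,0],[0,0,0]],[0,[-1.5,-0.4,0],[0,0,0]],[0,[-3,-0.8,0],[0,0,0]],[0,[-5,-1.3,0],[0,0,0]],[0,[-7,-1.9,0],[0,0,0]],[0,[-7,-1.9,0],[0,0,0]],[0,[-7,-1.9,0],[0,0,0]]]'
python3 look.py 7 top scene
```

```text
t: 5.45
ee_pos: [443.5, -24.1, 80.7]
orientation: [-1.495, 0.806, -1.165]
ft_force: [-0.8, 0.9, -0.0]
width: 0.5
t 5.45 pos [443.5 -24.1  80.7] f [-0.77  0.9  -0.03] w 0.4986813929525509
shift [ 0.03 -0.02  0.36] turn [-0.001 -0.    -0.001]
along p per cm [0.966 0.258 0.   ] up [ 0.258 -0.966  0.001]
top pan 1290 [array([457.4, -53.7]), np.float64(49.6)]
top body 277 [array([458.2, -52.9]), np.float64(21.4)]
top knob 200 [array([458.6, -52.3]), np.float64(12.0)]
t: 6.3
ee_pos: [420.6, 45.3, 81.1]
orientation: [-1.495, 0.804, -1.163]
ft_force: [0.2, 0.2, 0.0]
width: 0.7
t 6.3 pos [420.6  45.3  81.1] f [0.18 0.15 0.01] w 0.6808207862351363
shift [7.08 1.9  0.33] turn [-0.001  0.002 -0.001]
along p per cm [ 0.966  0.258 -0.002] up [ 0.258 -0.966  0.001]
top pan 2423 [array([456.9, -52.6]), np.float64(50.0)]
top body 447 [array([457.5, -50.9]), np.float64(21.6)]
top knob 197 [array([458. , -50.9]), np.float64(11.9)]
scene pan 1733 [array([457.4, -53.4]), np.float64(52.1)]
scene body 589 [array([457.9, -51.2]), np.float64(23.4)]
scene knob 164 [array([458.9, -52. ]), np.float64(12.8)]
```

View pics/top_7.png

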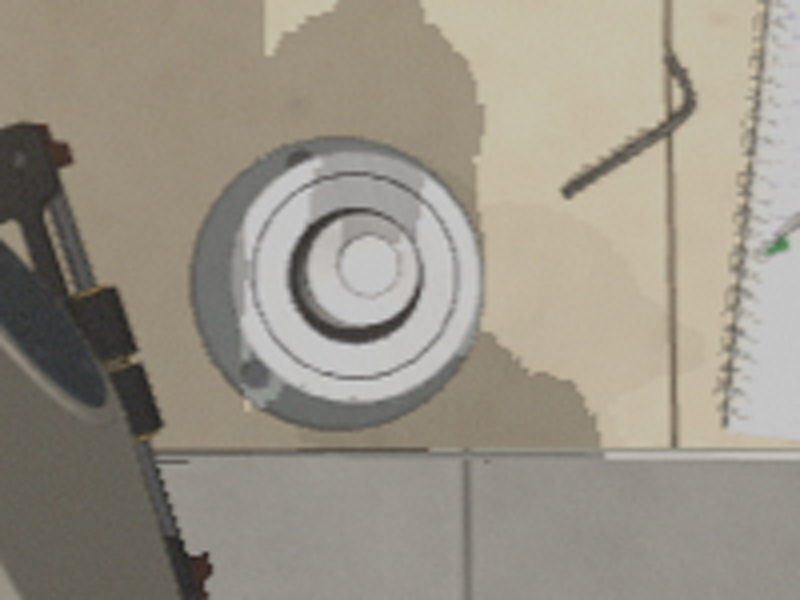

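View pics/scene_7.png

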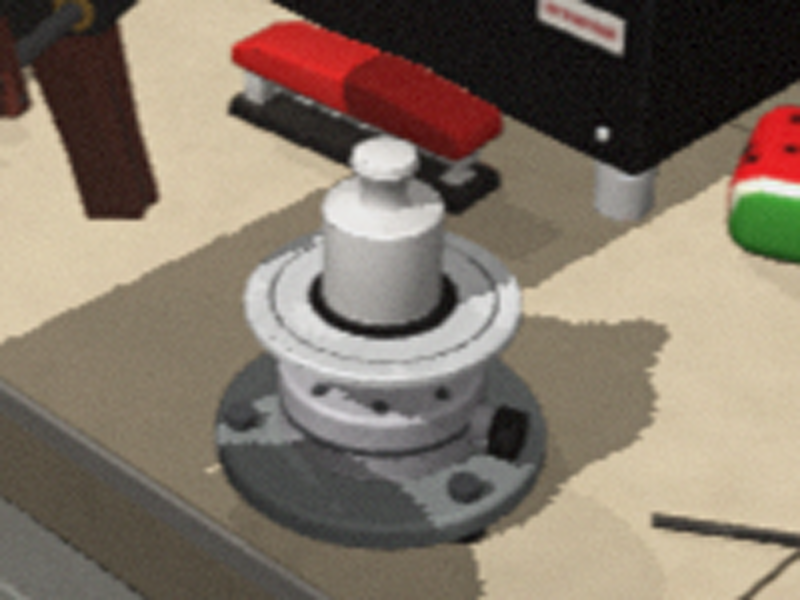

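The weight stands upright with the dark ring visible all round it: crop centre (358,270) in the top view, base near (383,320) in the scene view. Next I'll check the pan's level and the exact offset.

Run:
```python
from h import *
def fit(q):
    for _ in range(4):
        A=np.c_[q[:,:2]-[457,-53],np.ones(len(q))]; s=np.linalg.lstsq(A,q[:,2],rcond=None)[0]; r=abs(q[:,2]-A@s); q=q[r<3*np.median(r)+.1]
    return np.degrees(s[:2]).round(2),s[2].round(1),len(q)
for f in("top0","scene0","top_7","scene_7"):
    d=dict(np.load(f+".npz")); W=cloud(d); r=np.hypot(W[...,0]-457,W[...,1]+53)
    pan=(r<48)&(W[...,2]>62)&(W[...,2]<82); tab=(r>75)&(r<150)&(abs(W[...,2])<7)&(W[...,0]>400)
    print(f,"pan",fit(W[pan]),"table",fit(W[tab]))
    hsv=cv2.cvtColor(d["color"],cv2.COLOR_RGB2GRAY); 
    dk=(hsv<75)&(r<32)&(W[...,2]>62)&(W[...,2]<82); q=W[dk]; print(" dark",len(q),encl(q[:,:2]))
```

```text
top0 pan (array([ 1.08, -3.8 ]), np.float64(72.9), 2156) table (array([0.03, 0.01]), np.float64(0.4), 11539)
 dark 476 ((456.78472900390625, -52.048919677734375), 26.343307495117188)
scene0 pan (array([ 1.33, -3.89]), np.float64(72.2), 1384) table (array([ 0.13, -0.01]), np.float64(-0.3), 7101)
 dark 363 ((457.3819885253906, -50.81447982788086), 27.31583595275879)
top_7 pan (array([-0.13, -0.26]), np.float64(72.8), 2080) table (array([0.07, 0.02]), np.float64(0.4), 9585)
 dark 133 ((457.257568359375, -53.33721923828125), 26.09280776977539)
scene_7 pan (array([-0.04, -0.32]), np.float64(72.1), 1292) table (array([ 0.11, -0.02]), np.float64(-0.3), 7159)
 dark 152 ((457.5433044433594, -52.54975128173828), 27.24764060974121)
```

Pan tilt is down from 4° to about 0.3°, and the weight is about 2 mm off centre against a 5.5 mm allowance. I'll lift the hand clear and do a final check.

```bash
python3 -m jog '[[0,[0,-3,0],[0,0,0]],[0,[0,-7,0],[0,0,0]],[0,[0,-11,0],[0,0,0]],[0,[0,-13,0],[0,0,0]],[0,[0,-13,0],[0,0,0]],[0,[0,-13,0],[0,0,0]],[0,[0,-13,0],[0,0,0]],[0,[0,-13,0],[0,0,0]]]'
python3 look.py 8 top scene
python3 - <<'E'
from h import *
a=np.load("top0.npz")["color"].astype(int);b=np.load("top_8.npz")["color"].astype(int)
D=abs(a-b).max(-1)
print("hexkey",D[170:220,436:480].max(),"brass",D[185:212,172:198].max(),D[248:270,178:204].max())
cv2.imwrite("pics/top_8f.png",b[:,:,::-1].astype(np.uint8))
E
```

```text
t: 7.2
ee_pos: [409.2, 75.9, 205.4]
orientation: [-1.497, 0.807, -1.164]
ft_force: [0.5, -0.1, 0.5]
width: 0.7
t 7.2 pos [409.2  75.9 205.4] f [ 0.46 -0.08  0.53] w 0.6799620388811458
shift [ 7.03 14.75  0.49] turn [ 0.002 -0.    -0.001]
along p per cm [0.966 0.258 0.001] up [ 0.258 -0.966 -0.002]
top pan 2422 [array([457.1, -52.5]), np.float64(50.0)]
top body 448 [array([457.6, -50.7]), np.float64(21.6)]
top knob 198 [array([457.8, -50.8]), np.float64(11.9)]
scene pan 1740 [array([457.7, -54.1]), np.float64(51.0)]
scene body 599 [array([457.6, -51.4]), np.float64(22.9)]
scene knob 162 [array([458.1, -51.5]), np.float64(12.4)]
hexkey 15 brass 14 82
```

View pics/top_8f.png

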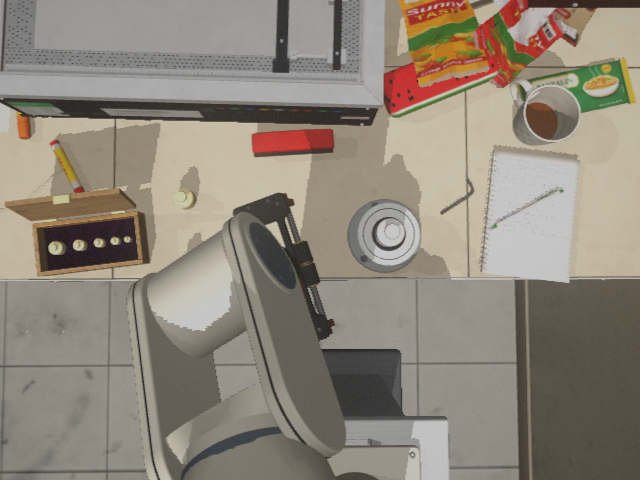

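In the top view the weight sits centred at (388,232), and the hex key and one brass weight are unchanged. The forearm hides the other brass weight near (190,260), so I'll check that one in the scene camera.

Run:
```python
import numpy as np,cv2
a=np.load("scene0.npz")["color"];b=np.load("scene_8.npz")["color"]
cv2.imwrite("pics/s8.png",b[:,:,::-1])
for s in((slice(190,230),slice(240,275)),(slice(218,252),slice(202,232))):
    f=[]
    for c in(a,b):
        h=cv2.cvtColor(c[s],cv2.COLOR_RGB2HSV); m=(h[...,0]>18)&(h[...,0]<35)&(h[...,1]>70)&(h[...,2]>60); f.append((m.sum(),np.argwhere(m).mean(0).round(1)))
    print(f)
```

```text
[(np.int64(389), array([21.7, 17.2])), (np.int64(389), array([21.7, 17.3]))]
[(np.int64(298), array([17.1, 15. ])), (np.int64(297), array([17.3, 15. ]))]
```

View pics/s8.png

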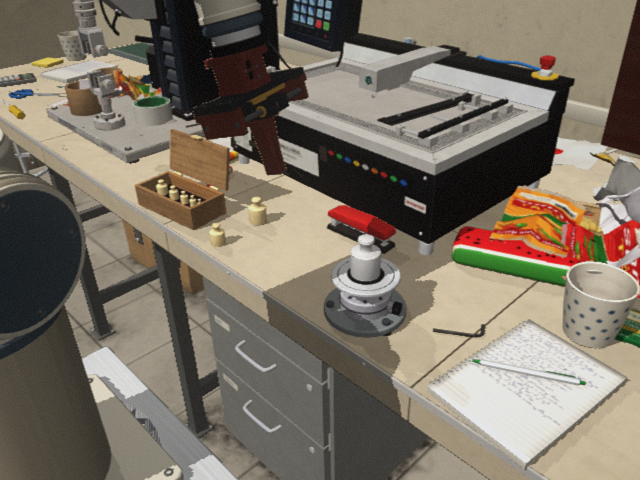

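In the scene view both brass weights, at (258,210) and (217,235), are unmoved. The check weight is upright and centred at (366,262), and the hand is clear.

```bash
python3 -c "
from workcell import ctrl
print(ctrl.close_job())"
```

```text
the job is handed in; nothing more can be done
None
```

The check weight now stands upright and wholly on the dark centre disc. I moved it with four short, slow pushes of the closed, tilted fingertips, low on its body. The highest wrist force read at the end of a push was about 3.5 N. I then backed the hand off and lifted it clear, and handed the job in at about 7 s on the robot's clock.

- **Position:** in the last images the weight is about 2 mm off the pan centre (roughly 5.5 mm is allowed). The dark ring shows all round it.
- **Pan level:** the lean went from about 4° to about 0.3°. I measured this before lifting the hand; the weight's position did not change after that.
- **Other items:** the hex key and both brass weights are where they were. In the last top view the forearm hid one brass weight, so I checked that one in the scene camera only.
- **Disagreement:** the two cameras put the pan centre about 1.5 mm apart, within the calibration error.

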